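# Stop the wide roller mixer with its bar switch

### The arm

A 6-joint arm with a two-finger parallel gripper is mounted at the origin on a cart in front of the work surface, level with it; the furniture and walls round the work are solid. World frame = base frame: x ahead of the robot, y to its left, z up, the work surface at z = 0. Lengths are in m, angles in rad, forces in N, time in s.
With the tool pointing down it reaches from about 0.275 to 0.75 m from the base axis. Payload 10.2 kg.
Tool frame: the origin (TCP) lies at the very end of the fingers, on their centre line; the grasp point (between the pads) lies 19 mm behind it (bot.tcp_to_grasp is the z of the grasp point in the tool frame, in m); z points along the fingers, y is the line along which they close (so a half turn about z gives the same grasp; the last joint's range is limited). The gripper opens to 85 mm and grips with 20 to 120 N. Pads are 22 mm wide; open, the fingers measure 114 mm over their backs; the gripper's body (76 mm by 85 mm) begins 54 mm behind the grasp point. The pads swing forward as they close: fully open they stand 13 mm farther back than shut.
Start: joints at [0.881, 0.313, 1.498, -0, 1.331, -0.223], TCP at [0.236, 0.469, 0.231] pointing down, gripper open.
Joint ranges: [-2.94, 2.94], [-0.97, 2.17], [0.19, 2.56], [-1.23, 4.37], [0.02, 3.11], [-2.88, 2.88]. Speed limits (rad/s): [2.39, 2.39, 3.01, 3.14, 3.14, 3.14].

### API

Orientations are given as a 3x3 rotation matrix whose columns are the frame's x, y, z axes.
In Python, from cell import bot gives the robot as it stands.
- The arm moves only by the tool step_arm, never from a script. Its argument "rows" is text: rows parted by semicolons, each of 5 numbers parted by spaces: the closure, from 0 (fully open) to 1 (shut), then the shift along the world's x, y, z in mm, then the turn about the world's z in rad. A call has 1 to 20 rows; each row shifts and turns the commanded pose from where the row before left it; what a row does not reach is not made up. A row lasts 1/12 s, in which the tool goes at most 41.7 mm and 7.16 degrees, less where a joint would pass 70% of its speed; a pose out of reach is approached as far as the arm can. A call with a gripper value outside its range is refused whole. The fingers move at their own pace and stop on an object; the grip force is fixed at half the most. Time passes only in rows, so rows that do not move let the fingers close. It gives the time, the measured TCP pose, the force, the opening and the grip force at its end, in the units of the state.
- bot.sense(): the state, without advancing time (a new reading comes with each control period).
- bot.capture(name): name is "side" or "top" or "wrist"; returns a dict with "img" (400x640x3 uint8, red, green, blue), "fx", "fy", "cx", "cy" (pixels), "rvec" (rotation vector, rad) and "tvec" (3), from world to camera coordinates, as OpenCV has them. Camera axes: x right, y down, z forward; pixel columns grow to the right and rows downward; lengths in m; the calibration is good to about 2 mm. The wrist camera is an equidistant fisheye: a pixel r from the principal point sees the ray r / f radians off the axis. A picture is of the moment at which its call begins. There is no depth.
- bot.hand_in(): hands the job in; it is judged then, once.
The state is a dict: "time_s": time; "q": joint angles; "joint_vel": joint speeds; "joint_torque": joint torques, N m; "tcp_pos": TCP position; "tcp_rot": TCP orientation; "contact_force": force on the tool from outside, world axes, zero at the start; "ft_torque": the same for the moment, N m; "opening": finger opening in m; "grip_force": force on a finger pad.
Only numpy, scipy, OpenCV 4.12 (cv2) and the standard library are available. Lean on these libraries where they do the work, as an engineer would, in place of code of your own. Each camera call takes 0.05 s, during which the arm holds its last target. There are 200 camera calls.

### The job

Two roller mixers stand on the bench. Stop the wider one: press its long stop bar fully down, near the middle so that both ends go down evenly and the bar never rocks noticeably crooked, then let go and leave it down. Leave the short bar of the narrow mixer alone.

Things in the scene. Friction and masses are not known exactly. Their poses are not given: they have to be found in the camera images.
- long_bar_mid (a point): Point to press: middle of the top face of the long stop bar, dark steel, 220 mm long (point y) x 24 (x) x 12, along the front (robot side) of the wide mixer, a white housing 200 mm deep, 250 wide. Its top is about 70 mm above the bench when up; the middle sinks 15 mm when fully down. z up. Rollers and vials behind rise to 110 mm at most, 75 mm or more behind the bar.
- stop_bar (a joint): Swing of the long bar about its hinge line, which runs parallel to the bar 60 mm behind its centre line, towards the rollers: 0 is up, about 0.25 rad is fully down on its rubber seats (one under each end). It moves under about 5 N pressed at the middle and stays where it is left, with no spring back.
- bar_skew (a joint): Rocking of the long bar about a pivot at its middle, across its length: 0 is even, either sign means one end is lower (0.055 rad is 12 mm between the ends). A light spring of 2.5 N m/rad keeps it even, so a press more than about 25 mm from the middle makes it rock crooked.
- small_bar (a joint): Swing of the short bar (90 mm long, same section) of the narrow roller mixer, a like housing 120 mm wide standing beside the wide one, to its left or right: 0 is up, 0.25 rad down. It is not to be pressed.

How it is judged:
At the end, for the whole second after the job is handed in: The long bar is left down (swing over 0.20 rad, that is its middle within 3 mm of fully down) and even (skew under 0.055 rad), and the short bar is still up (under 0.10 rad) (value of joint stop_bar above 0.2 rad and value of joint bar_skew between -0.055 and 0.055 rad and value of joint small_bar below 0.1 rad); the robot touches nothing.
It fails at once if the long bar rocks crooked: more than 12 mm (0.055 rad) between its ends (value of joint bar_skew above 0.055 rad or value of joint bar_skew below -0.055 rad).
It fails at once if the short bar of the narrow mixer is pressed (over 0.10 rad) (value of joint small_bar above 0.1 rad).
It also fails if it takes over 22 s, if anything falls off the work surface, if the arm or the gripper's body presses on something with over 40 N, if the wrist force passes 120 N, or if a joint passes its speed limit or range.

## Working session

There is one attempt and no reset: what is moved stays moved. The work goes in short steps, Python scripts to look and compute and a tool call to move; the robot and the scene stay as the last step left them, time stands still between calls to the robot, and variables do not carry over. Pictures are saved under pics/ and viewed, at most 10 in all, crops included, and the job is handed in when it is done.

Besides the shell and the picture viewer there is one more tool, called as name(argument=value, ...) on one line, values as JSON. step_arm: Moves the arm, as the interface text tells. Its arguments: {"type":"object","properties":{"rows":{"type":"string"}},"required":["rows"]}

```bash
mkdir -p pics
cat > h.py <<'E'
import numpy as np, cv2
from cell import bot
def ray(c,u,v):
    R=cv2.Rodrigues(np.array(c["rvec"],float))[0]; t=np.array(c["tvec"],float).ravel()
    d=np.array([(u-c["cx"])/c["fx"],(v-c["cy"])/c["fy"],1.0])
    return -R.T@t, R.T@d
def onplane(c,u,v,z):
    o,d=ray(c,u,v); return o+d*(z-o[2])/d[2]
E
python3 - <<'E'
from h import *
import pickle
for n in("top","side"):
    c=bot.capture(n); pickle.dump(c,open(n+".pkl","wb")); cv2.imwrite(f"pics/{n}.png",c["img"][:,:,::-1])
    print(n,ray(c,c["cx"],c["cy"]))
E
```

```text
top (array([0.38923197, 0.00623273, 0.95697169]), array([ 0.20368481, -0.00178195, -0.97903489]))
side (array([ 0.27832709, -0.82553805,  0.56319764]), array([ 0.31959515,  0.81960399, -0.47550839]))
```

View pics/top.png

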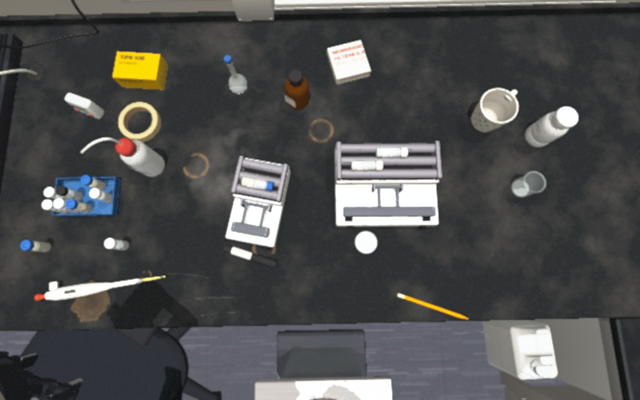

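View pics/side.png

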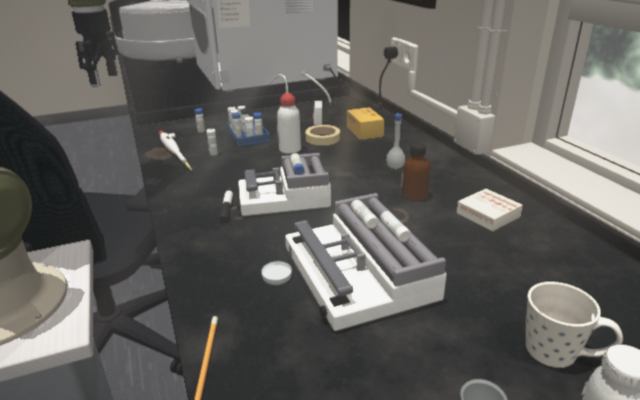

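The top view shows the wide mixer's bar at about (344..436, 212), with the narrow mixer to its left at (255,205). The side view shows the long bar from (300,228) to (345,297).

Run:
```python
from h import *
import pickle
t=pickle.load(open("top.pkl","rb")); s=pickle.load(open("side.pkl","rb"))
a=cv2.resize(t["img"][130:240,325:450],None,fx=5,fy=5,interpolation=cv2.INTER_CUBIC)
b=cv2.resize(s["img"][210:320,280:405],None,fx=5,fy=5,interpolation=cv2.INTER_CUBIC)
cv2.imwrite("pics/crop.png",np.vstack([a,b])[:,:,::-1][::1]) if 0 else cv2.imwrite("pics/crop.png",cv2.resize(np.hstack([a,b]),(800,352))[:,:,::-1])
g=cv2.cvtColor(t["img"],cv2.COLOR_RGB2GRAY)
m=np.zeros_like(g); m[200:224,337:440]=(g[200:224,337:440]<130)*255
n,l,st,ce=cv2.connectedComponentsWithStats(m)
for i in range(1,n):
    if st[i][4]>50:
        p=np.argwhere(l==i)[:,::-1].astype(np.float32); r=cv2.minAreaRect(p); print(st[i],ce[i],r)
        print(onplane(t,*ce[i],.07).round(4)); q=[onplane(t,*x,.07).round(4) for x in cv2.boxPoints(r)]; print(np.array(q))
print(g[195:228,390]); print(g[212,335:350],g[212,428:442])
print(bot.sense()["tcp_rot"].round(3))
```

```text
[344 214  25   7  61] [351.32786885 216.63934426] ((355.876953125, 217.45318603515625), (24.020822525024414, 5.911537170410156), 2.38594388961792)
[ 0.5237 -0.0768  0.07  ]
[[ 0.5163 -0.0586  0.07  ]
 [ 0.5304 -0.0597  0.07  ]
 [ 0.5267 -0.1163  0.07  ]
 [ 0.5127 -0.115   0.07  ]]
[255 255 255 255 255 255 255 255 255 255 255 223 146 133 135 137 138 139
 139 137 122 171 251 254 254 254 255 255 255 239 166  95  49]
[121 232 255 255 255 255 255 255 186 133 144 143 141 144 142] [139 137 138 137 137 136 143 215 255 251 146  52  49  53]
[[-0.893  0.45  -0.001]
 [ 0.45   0.893 -0.001]
 [ 0.    -0.001 -1.   ]]
```

View pics/crop.png

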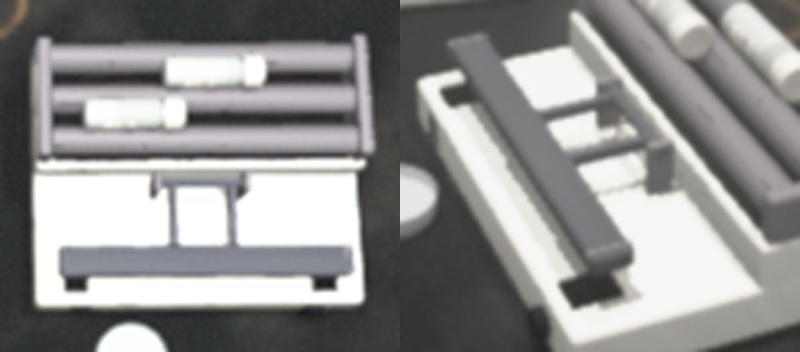

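The crop shows the bar clearly: a grey top face, with rubber seats under both ends and the arms running back to the hinge. Next I'll fit its outline.

Run:
```python
from h import *
import pickle
t=pickle.load(open("top.pkl","rb")); s=pickle.load(open("side.pkl","rb"))
g=cv2.cvtColor(t["img"],cv2.COLOR_RGB2GRAY)
m=np.zeros_like(g); m[206:217,340:440]=((g[206:217,340:440]<190)&(g[206:217,340:440]>115))*255
m=cv2.morphologyEx(m,cv2.MORPH_OPEN,np.ones((5,9),np.uint8))
n,l,st,ce=cv2.connectedComponentsWithStats(m); i=1+np.argmax(st[1:,4])
r=cv2.minAreaRect(np.argwhere(l==i)[:,::-1].astype(np.float32)); print(st[i],ce[i],r)
c=onplane(t,*r[0],.07); b=np.array([onplane(t,*x,.07) for x in cv2.boxPoints(r)])
print(c.round(4),onplane(t,*ce[i],.07).round(4)); print(b.round(4), [np.linalg.norm(b[k]-b[k-1]).round(4) for k in range(2)])
# side-view check: project bar centre
for z in (.06,.07,.08):
    p=onplane(t,*r[0],z); K=np.array([[s["fx"],0,s["cx"]],[0,s["fy"],s["cy"]],[0,0,1]])
    print(z,p.round(4),cv2.projectPoints(p.reshape(1,3),np.array(s["rvec"]),np.array(s["tvec"]),K,None)[0].ravel())
```

```text
[343 207  92  10 863] [387.60718424 211.24797219] ((388.5, 211.5), (9.0, 91.0), 90.0)
[ 0.5339 -0.1651  0.07  ] [ 0.5346 -0.1631  0.07  ]
[[ 0.5472 -0.058   0.07  ]
 [ 0.5422 -0.2735  0.07  ]
 [ 0.5207 -0.2717  0.07  ]
 [ 0.5257 -0.0572  0.07  ]] [np.float64(0.0216), np.float64(0.2156)]
0.06 [ 0.5356 -0.1671  0.06  ] [319.02695296 256.35552471]
0.07 [ 0.5339 -0.1651  0.07  ] [317.62331773 251.20252272]
0.08 [ 0.5323 -0.1632  0.08  ] [316.20753997 246.00494328]
```

The bar's middle is at about (0.534, -0.165, 0.070). Its measured length is about 218 mm, and the side view agrees to within about 3 px. I'll shut the gripper and move over it at the present height.

step_arm(rows="1 15 -32 0 0;1 15 -32 0 0;1 15 -32 0 0;1 15 -32 0 0;1 15 -32 0 0;1 15 -32 0 0;1 15 -32 0 0;1 15 -32 0 0;1 15 -32 0 0;1 15 -32 0 0;1 15 -32 0 0;1 15 -32 0 0;1 15 -32 0 0;1 15 -32 0 0;1 15 -32 0 0;1 15 -32 0 0;1 15 -32 0 0;1 15 -32 0 0;1 15 -32 0 0;1 13 -26 0 0")

```text
time_s: 1.77
tcp_pos: [0.5346, -0.1674, 0.2308]
tcp_rot: [[-0.893, 0.451, -0.001], [0.451, 0.893, 0.0], [0.001, -0.0, -1.0]]
contact_force: [0.1, 0.4, 0.9]
opening: -0.0003
grip_force: 0.0
```

step_arm(rows="1 0 0 -30 0;1 0 0 -30 0;1 0 0 -30 0;1 0 0 -30 0;1 0 0 -15 0;1 0 0 0 0;1 0 0 0 0")

```text
time_s: 2.35
tcp_pos: [0.5342, -0.1651, 0.0962]
tcp_rot: [[-0.893, 0.45, -0.001], [0.45, 0.893, 0.001], [0.001, 0.0, -1.0]]
contact_force: [0.5, 0.1, -0.1]
opening: 0.0
grip_force: 0.0
```

Run:
```python
from h import *
import pickle
t=bot.capture("top"); s=bot.capture("side")
a=cv2.resize(t["img"][130:240,325:450],None,fx=3.2,fy=3.2,interpolation=cv2.INTER_CUBIC)
b=cv2.resize(s["img"][210:320,280:405],None,fx=3.2,fy=3.2,interpolation=cv2.INTER_CUBIC)
cv2.imwrite("pics/pre.png",np.hstack([a,b])[:,:,::-1])
```

```text
(no output)
```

View pics/pre.png

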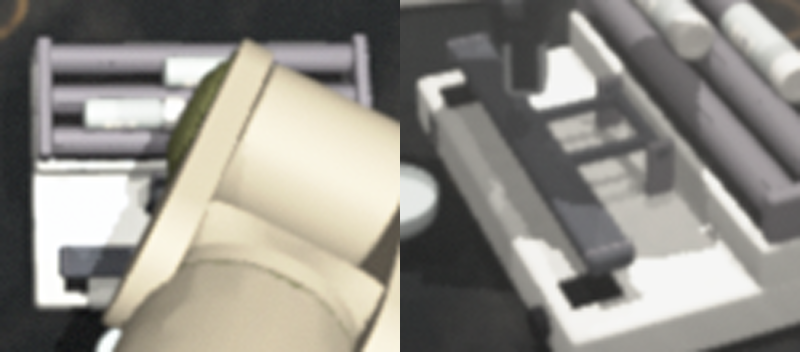

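The top view is hidden by the arm. In the side view the shut fingertips are at crop (525,90), which is about px (319,238). That is where a point 26 mm above the bar's middle should appear. Pressing gently.

step_arm(rows="1 0 0 -10 0;1 0 0 -10 0;1 0 0 -3 0;1 0 0 -3 0;1 0 0 -2 0;1 0 0 -2 0;1 0 0 -2 0;1 0 0 0 0;1 0 0 0 0")

```text
time_s: 3.2
tcp_pos: [0.5345, -0.1652, 0.0643]
tcp_rot: [[-0.893, 0.45, 0.001], [0.45, 0.893, -0.0], [-0.001, 0.0, -1.0]]
contact_force: [-0.5, -0.1, 1.1]
opening: -0.0
grip_force: 0.5
```

step_arm(rows="1 0 0 -1 0;1 0 0 -1 0;1 0 0 -1 0;1 0 0 -1 0;1 0 0 -1 0")

```text
time_s: 3.62
tcp_pos: [0.5346, -0.1653, 0.0594]
tcp_rot: [[-0.893, 0.45, 0.001], [0.45, 0.893, -0.0], [-0.001, 0.0, -1.0]]
contact_force: [-0.8, 0.4, 4.5]
opening: 0.0001
grip_force: 2.3
```

step_arm(rows="1 0 0 -1 0;1 0 0 -1 0;1 0 0 -1 0;1 0 0 0 0")

```text
time_s: 3.95
tcp_pos: [0.5348, -0.1653, 0.0565]
tcp_rot: [[-0.893, 0.45, 0.001], [0.45, 0.893, -0.0], [-0.001, 0.0, -1.0]]
contact_force: [1.6, 0.6, 4.5]
opening: -0.0004
grip_force: 2.2
```

step_arm(rows="1 0 0 -1 0;1 0 0 -1 0;1 0 0 0 0")

```text
time_s: 4.2
tcp_pos: [0.535, -0.1653, 0.0559]
tcp_rot: [[-0.893, 0.45, 0.002], [0.45, 0.893, -0.001], [-0.002, 0.0, -1.0]]
contact_force: [-3.5, 3.2, 18.0]
opening: 0.0002
grip_force: 9.1
```

step_arm(rows="1 0 0 -1 0;1 0 0 0 0")

```text
time_s: 4.37
tcp_pos: [0.5351, -0.1654, 0.0557]
tcp_rot: [[-0.893, 0.45, 0.002], [0.45, 0.893, -0.001], [-0.003, 0.0, -1.0]]
contact_force: [-5.3, 4.4, 25.2]
opening: 0.0001
grip_force: 13.1
```

The force climbs with almost no further travel at z = 56 mm, so the bar is on its seats. Retracting straight up, then clear.

step_arm(rows="1 0 0 2 0;1 0 0 3 0;1 0 0 5 0;1 0 0 15 0;1 0 0 30 0;1 0 0 35 0;1 0 0 35 0;1 0 0 35 0;1 -5 40 0 0;1 -5 40 0 0;1 -5 40 0 0;1 -5 40 0 0;1 -5 40 0 0;1 -5 40 0 0;1 -5 40 0 0;1 -5 40 0 0;1 0 0 0 0;1 0 0 0 0")

```text
time_s: 5.87
tcp_pos: [0.4936, 0.1563, 0.2129]
tcp_rot: [[-0.895, 0.447, -0.001], [0.447, 0.895, -0.0], [0.001, -0.001, -1.0]]
contact_force: [0.2, -0.8, 0.4]
opening: -0.0004
grip_force: 0.0
```

Run:
```python
from h import *
t=bot.capture("top"); s=bot.capture("side")
a=cv2.resize(t["img"][130:260,210:450],(400,217),interpolation=cv2.INTER_CUBIC)
a=np.vstack([a,np.zeros((135,400,3),np.uint8)])
b=cv2.resize(s["img"][210:320,280:405],None,fx=3.2,fy=3.2,interpolation=cv2.INTER_CUBIC)
cv2.imwrite("pics/post.png",np.hstack([a,b])[:,:,::-1])
print(bot.sense()["contact_force"],bot.sense()["tcp_pos"])
```

```text
[-0.03844894  0.01625574 -0.53304475] [0.49428503 0.15421523 0.21301646]
```

View pics/post.png

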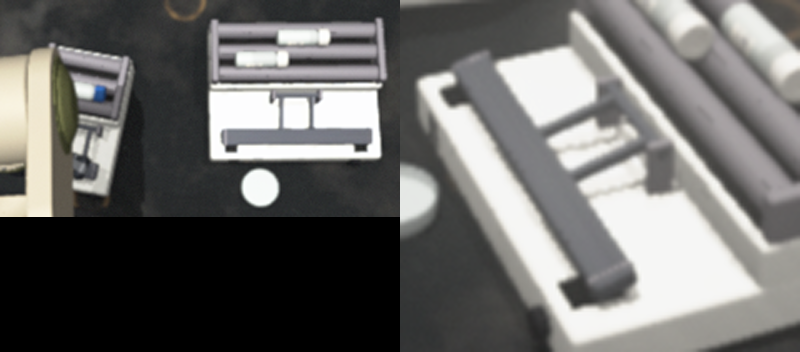

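The crop shows the bar lower at both ends and sitting near both seats, and the narrow mixer's bar looks untouched. I'll check the drop at each end with numbers.

Run:
```python
from h import *
import pickle
s0=pickle.load(open("side.pkl","rb")); s=bot.capture("side")
K=np.array([[s["fx"],0,s["cx"]],[0,s["fy"],s["cy"]],[0,0,1]]); rv,tv=np.array(s["rvec"]),np.array(s["tvec"])
P=lambda X:cv2.projectPoints(np.float64(X).reshape(-1,1,3),rv,tv,K,None)[0].reshape(-1,2)
g0,g1=[cv2.cvtColor(x["img"],cv2.COLOR_RGB2GRAY) for x in(s0,s)]
c=np.array([.534,-.165,.07]); ax=np.array([.023,1,0]); ax/=np.linalg.norm(ax); ay=np.array([ax[1],-ax[0],0])
for nm,l in(("far +y",.108),("near -y",-.108)):
    def model(th): # middle of end, swung about hinge 60 mm behind, bar centre 6 mm below top
        v=-.06*ay*np.cos(th)+np.array([0,0,-.06*np.sin(th)])+.006*(np.array([0,0,np.cos(th)])-ay*np.sin(th))
        return c+ax*l+.06*ay-[0,0,.006]+v
    p0=P(model(0)).astype(np.float32)
    q,ok,e=cv2.calcOpticalFlowPyrLK(g0,g1,p0.reshape(-1,1,2),None,winSize=(15,15),maxLevel=2)
    print(nm,p0,(q.reshape(-1,2)-p0),ok.ravel(),e.ravel(),"expected th=.2,.25:",P(model(.2))-p0,P(model(.25))-p0)
```

```text
far +y [[297.63196 220.85385]] [[-12.053436  12.088486]] [1] [28.418888] expected th=.2,.25: [[0.2422284 5.3836438]] [[0.48805577 6.67123356]]
near -y [[342.28806 288.49237]] [[0.7353821 7.717804 ]] [1] [11.837083] expected th=.2,.25: [[-0.03224727  6.12529476]] [[0.18231136 7.57396306]]
```

Near end: 7.7 px against 7.6 expected when fully down. Tracking at the far end slipped, so I'll retry it with template matching.

Run:
```python
from h import *
import pickle
s0=pickle.load(open("side.pkl","rb")); s=bot.capture("side")
g0,g1=[cv2.resize(cv2.cvtColor(x["img"],cv2.COLOR_RGB2GRAY),None,fx=4,fy=4,interpolation=cv2.INTER_CUBIC) for x in(s0,s)]
for nm,(u,v,w,h) in {"far":(295,219,16,9),"far2":(296,219,20,14),"near":(334,276,20,16)}.items():
    T=g0[4*v:4*(v+h),4*u:4*(u+w)]; S=g1[4*(v-4):4*(v+h+14),4*(u-6):4*(u+w+6)]
    _,sc,_,p=cv2.minMaxLoc(cv2.matchTemplate(S,T,cv2.TM_CCOEFF_NORMED)); print(nm,round(sc,3),p[0]/4-6,p[1]/4-4)
```

```text
far 0.518 6.0 -2.75
far2 0.831 -2.25 0.5
near 0.978 1.0 6.75
```

Run:
```python
from h import *
import pickle
s0=pickle.load(open("side.pkl","rb")); s=bot.capture("side")
f=lambda i:cv2.resize(i[212:252,282:322],(400,400),interpolation=cv2.INTER_NEAREST)
cv2.imwrite("pics/far.png",np.hstack([f(s0["img"]),f(s["img"])])[:,:,::-1])
```

```text
(no output)
```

View pics/far.png

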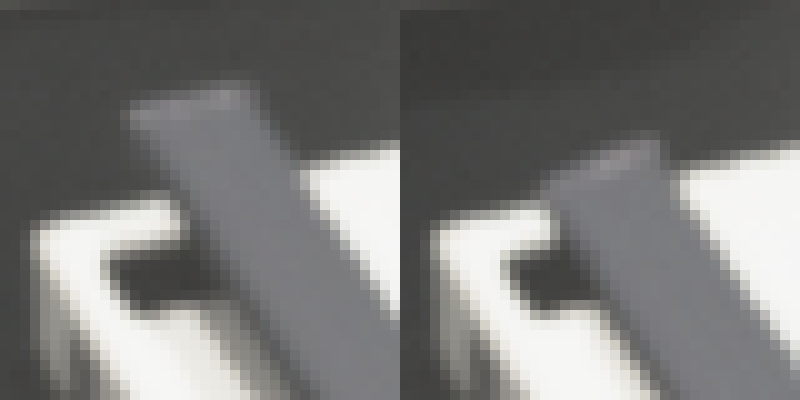

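In the enlarged view, the far end's front corner dropped from (13,11) to (14.5,19) px and its rear corner from (24.5,9) to (25.5,14) px. The mean of about 6.5 px matches the 6.7 expected when fully down, so both ends are down evenly.

```bash
python3 -c "
from cell import bot
print(bot.hand_in())"
```

```text
the job is handed in; nothing more can be done
None
```

The wide mixer's long stop bar is pressed fully down and left even, the narrow mixer's short bar was not touched, the arm is clear of everything, and the job is handed in (no verdict was returned).

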